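Lock the plate clamp through its L-shaped slot

TASK

Clamp the microplate in its nest: with the fingertips, gently push the upright ribbed grey knob along the straight first leg of the L-shaped slot to the corner, then sideways along the second leg to its very end, so that the jaw has driven the plate up to the far stop and is locked there. Only the knob is to be pushed: do not touch the plate itself, lift nothing, and leave the jar and the bottle beside the clamp standing where they are.

Things in the scene. Friction and masses are not known exactly. Their poses are not given: they have to be found in the camera images.
- clamp: fixed plate clamp: grey base 232 x 170 x 10 mm; on its -x half an aluminium cover with an L-shaped slot 17 mm wide (cover x -115 to -15, y -63 to +63 mm, top 40 mm above the worktop, screw heads +2), on its +x half the plate's nest with a far stop at x = +98 mm, 26 mm high. Origin: centre of the underside. x: from cover to nest, roughly away from the robot; y: left of that; z up
- slot_corner (a point): the corner of the slot's centre line, at the height of the cover's top; the first leg comes to it from -x of the clamp (45 mm of travel)
- slot_end (a point): the closed end of the second leg: where the pin's axis stands when it is fully home, 35 mm to the clamp's +y from the corner, at the height of the cover's top
- knob (a point): upright ribbed grey knob on the follower pin, a cylinder 20 mm in diameter that stands up from the slot, from 46 to 80 mm above the worktop; this point is on its axis, half-way up (63 mm). Captive: it only slides along the slot, about 1.5 mm of play, stays where it is left, takes about 2 to 5 N to push from the opposite side
- jaw (a joint): travel of jaw and knob along the clamp's +x, in m: starts between 0 and 0.012, and is 0.045 at the slot's corner, where it stops hard. The jaw is a 96 mm wide bar that comes out from under the cover and pushes the plate to the far stop
- pin (a joint): sideways travel of the knob along the clamp's +y, in m: 0 in the first leg, 0.035 at the end of the second leg, where it stops hard. It can move only with the jaw all the way forward; once sideways, the slot holds the jaw
- plate_mid (a point): centre (half-way up) of the microplate, 86 x 128 x 14 mm, loose in the nest with its underside 10 mm above the worktop and 6 to 12 mm short of the far stop; its axes lie nearly along the clamp's. It is moved by the jaw alone
- jar: bystander: wide jar with a broad cap, 53 mm in diameter, 86 mm tall, upright on the worktop beside the clamp; origin at the centre of its underside
- bottle_green: bystander: smaller bottle with a narrower cap, 46 mm in diameter, 92 mm tall, upright on the worktop beside the clamp; origin at the centre of its underside
There are look-alikes about, which are no part of the job. There is more than one size of the part that bears plate_mid; the job needs the largest.

How it is judged:
By the outcome, as a careful person would: the job done as asked, in the order asked, and still so for the second after the job is handed in, with the robot touching nothing.
It also fails if it takes over 45 s, if anything falls off the work surface, if the arm or the gripper's body presses on something with over 40 N, if the wrist force passes 120 N, or if a joint passes its speed limit or range.

ROBOT

A 7-joint arm with a two-finger parallel gripper is mounted at the origin on a cart in front of the work surface, level with it; the furniture and walls round the work are solid. World frame = base frame: x ahead of the robot, y to its left, z up, the work surface at z = 0. Lengths are in m, angles in rad, forces in N, time in s.
With the tool pointing down it reaches from about 0.425 to 0.925 m from the base axis. Payload 6.8 kg.
Tool frame: the origin (TCP) lies midway between the tips of the shut fingers; the grasp point (between the pads) lies 19 mm behind it (bot.pinch_z is the distance from the TCP to the grasp point, in m); x points along the fingers, y is the direction in which the jaws open and shut, and the axes are right-handed (so a half turn about x gives the same grasp; the last joint's range is limited). The gripper opens to 85 mm and grips with 20 to 120 N. Pads are 22 mm wide; open, the fingers measure 114 mm over their backs; the gripper's body (76 mm by 85 mm) begins 54 mm behind the grasp point. The pads swing forward as they close: fully open they stand 13 mm farther back than shut.
Start: joints at [1.148, 0.477, 0.022, 1.555, -0.011, 1.109, -0.083], TCP at [0.209, -0.642, 0.231] pointing down, gripper open.
Joint ranges: [-2.96, 2.96], [-0.34, 2.1], [-1.41, 1.46], [0.24, 2.44], [-1.37, 4.51], [0.17, 1.92], [-2.96, 2.96]. Speed limits (rad/s): [2.39, 2.39, 3.14, 3.14, 3.14, 3.14, 3.14].

INTERFACE

Orientations are given as a unit quaternion [w, x, y, z].
In Python, from station import bot gives the robot as it stands. The module is installed in compiled form; this text tells all that it offers.
- The arm moves only by the tool step_arm, never from a script. Its argument "plan" is a list of rows, each a list of 6 numbers: the shift along the tool's x, y, z in units of 40 mm (1.0 is 40 mm), then the turn, a rotation vector about the tool's x, y, z in units of 360 degrees (1.0 is 360 degrees). In form: [[dx, dy, dz, ax, ay, az], ...]. A call has 1 to 8 rows; each row shifts and turns the commanded pose from where the row before left it, along the tool's axes as they then stand; what a row does not reach is not made up. A row lasts 1/8 s, in which the tool goes at most 62.5 mm and 10.7 degrees, less where a joint would pass 70% of its speed; a pose out of reach is approached as far as the arm can. A call with a number of a shift or a turn outside -1 to 1 is refused whole. A call with a gripper value outside its range is refused whole. "fingers" is the closure, from -1 (fully open) to 1 (shut), set as the call begins (left out, the last holds). The fingers move at their own pace and stop on an object; "force" is the grip in N (left out, the last holds). Time passes only in rows, so rows that do not move let the fingers close. It gives the time, the measured TCP pose, the force and the opening at its end, in the units of the state.
- bot.get_obs(): the state, without advancing time (a new reading comes with each control period).
- bot.read_camera(name): name is "scene" or "side" or "wrist"; returns (picture, depth): 480x640x3 uint8, red, green, blue; 480x640 float32, m along the optical axis (not along the pixel's ray), 0 where there is no reading.
- bot.camera_model(name): a dict with "mtx" (3x3 intrinsics, pixels), "origin" and "rotation" of the camera in the world; the wrist camera has in their place "T_tool_cam" (4x4, takes a point from camera to tool coordinates, whose origin is the TCP and whose axes are the tool frame's). Camera axes: x right, y up, looking along -z (the intrinsics and any distortion apply to the point x, -y, -z); pixel columns grow to the right and rows downward; lengths in m; the calibration is good to about 2 mm. A picture is of the moment at which its call begins: read the wrist's pose just before it. camera_model takes no time and is no camera call.
- bot.hand_in(): hands the job in, once; it reports no verdict.
The state is a dict: "t": time; "q": joint angles; "joint_vel": joint speeds; "joint_torque": joint torques, N m; "eef_pos": TCP position; "tool_rot": TCP orientation; "contact_force": force on the tool from outside, world axes, zero at the start; "torque": the same for the moment, N m; "gripper_width": opening from 0.0 (shut) to 1.0 (fully open).
Only numpy, scipy, OpenCV 4.12 (cv2) and the standard library are available. Lean on these libraries where they do the work, as an engineer would, in place of code of your own. Each camera call takes 0.05 s, during which the arm holds its last target.

## Working session

There is one attempt and no reset: what is moved stays moved. The work goes in short steps, Python scripts to look and compute and a tool call to move; the robot and the scene stay as the last step left them, time stands still between calls to the robot, and variables do not carry over. Pictures are saved under pics/ and viewed, and the job is handed in when it is done.

Besides the shell and the picture viewer there is one more tool, called after ">>>" by a JSON object that holds its "fn" and its "kwargs". step_arm: Moves the arm, as the interface text tells. Shifts and turns lie within -1 to 1; 1 stands for 40 mm of shift or 360 degrees of turn. Its arguments: {"type":"object","properties":{"plan":{"type":"array"},"fingers":{"type":"number"},"force":{"type":"number"}},"required":["plan"]}

```bash
mkdir -p pics; ls; cat > h.py <<'E'
import numpy as np, cv2
from station import bot
def save(n,im): cv2.imwrite('pics/'+n+'.png',cv2.cvtColor(im,cv2.COLOR_RGB2BGR))
E
python3 - <<'E'
from h import *
o=bot.get_obs(); print(o)
for n in ('scene','side'):
    p,d=bot.read_camera(n); save(n+'0',p); np.savez('pics/'+n+'0.npz',p=p,d=d)
    print(n,bot.camera_model(n))
E
```

```text
pics
{'t': 0.0, 'q': array([ 1.14791081,  0.47779799,  0.02236412,  1.55644156, -0.01151448,
        1.10927147, -0.08311665]), 'joint_vel': array([ 1.21277526e-03,  5.00605648e-05, -4.36496889e-04, -7.71712733e-04,
       -5.01552421e-04,  2.02452707e-03, -4.28958582e-04]), 'joint_torque': array([-4.97675937e-04, -5.96438026e+01,  1.60768960e+00, -2.81189364e+01,
        1.24645833e-02,  9.53784096e-03,  1.07227901e-06]), 'eef_pos': array([ 0.2087861 , -0.64129056,  0.23033176]), 'tool_rot': array([-0.11021038, -0.69822278, -0.11144253,  0.69851212]), 'contact_force': array([0.38636514, 0.64647983, 0.94068482]), 'torque': array([-0.0219648 ,  0.02684129,  0.0340611 ]), 'gripper_width': 0.9999543565031384}
scene {'mtx': array([[481.22663108,   0.        , 316.43481754],
       [  0.        , 481.22663108, 239.47722291],
       [  0.        ,   0.        ,   1.        ]]), 'origin': array([0.30779577, 0.60345521, 0.76251553]), 'rotation': array([-0.22035844, -0.10047549,  0.37013653,  0.89685327])}
side {'mtx': array([[455.63023816,   0.        , 321.43494709],
       [  0.        , 455.63023816, 230.25570563],
       [  0.        ,   0.        ,   1.        ]]), 'origin': array([ 0.30740208, -0.68117021,  0.45711322]), 'rotation': array([ 0.83700502,  0.50025017, -0.11651908, -0.18866813])}
```

View pics/scene0.png

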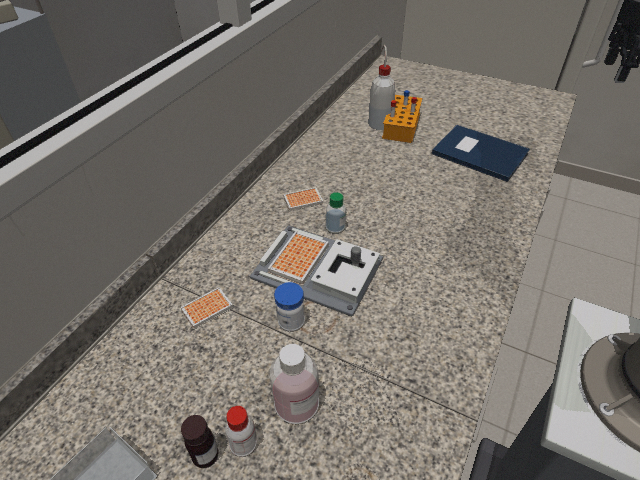

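View pics/side0.png

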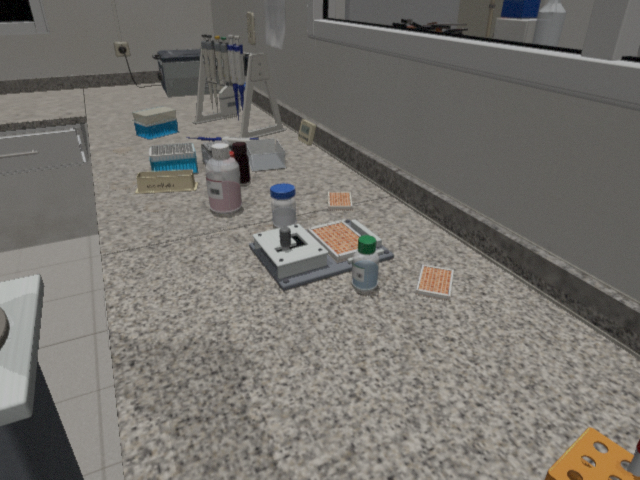

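The scene picture shows the clamp, with its knob near (356,256), the plate in the nest at (300,256), the blue-capped jar at (290,305) and the green bottle at (336,213). The side picture has the knob near (285,238). Two smaller orange plates lie loose on the bench. The one in the nest is the largest. Next I enlarge and measure.

```bash
cat >> h.py <<'E'
from scipy.spatial.transform import Rotation as R
def rot(q): return R.from_quat([q[1],q[2],q[3],q[0]]).as_matrix()
def cam(n): 
    m=bot.camera_model(n); return m['mtx'],np.array(m['origin']),rot(m['rotation'])
def ray(n,u,v):
    K,o,M=cam(n); d=np.array([(u-K[0,2])/K[0,0],-(v-K[1,2])/K[1,1],-1.]); return o,M@d
def onz(n,u,v,z):
    o,d=ray(n,u,v); return o+d*(z-o[2])/d[2]
def cloud(n,d):
    K,o,M=cam(n); v,u=np.mgrid[:480,:640]
    P=np.stack([(u-K[0,2])/K[0,0]*d,-(v-K[1,2])/K[1,1]*d,-d],-1)
    return P@M.T+o
E
python3 - <<'E'
from h import *
a=np.load('pics/scene0.npz');b=np.load('pics/side0.npz')
c1=cv2.resize(a['p'][180:330,240:400],None,fx=3.75,fy=3.75,interpolation=cv2.INTER_CUBIC)
c2=cv2.resize(b['p'][175:300,240:400],None,fx=4,fy=4,interpolation=cv2.INTER_CUBIC)
save('c1',c1);save('c2',c2)
for n,x in (('scene',a),('side',b)):
    P=cloud(n,x['d']);ok=x['d']>0
    for zlo,zhi in ((.036,.043),(.07,.083)):
        m=ok&(P[...,2]>zlo)&(P[...,2]<zhi)&(P[...,0]<.9)&(P[...,0]>.35)&(abs(P[...,1])<.4)
        nl,L,st,ce=cv2.connectedComponentsWithStats(m.astype(np.uint8))
        for i in range(1,nl):
            if st[i,4]>25: 
                q=P[L==i]; print(n,zlo,ce[i].round(),st[i,4],q.mean(0).round(4),cv2.minAreaRect((q[:,:2]*1000).astype(np.float32)))
E
```

```text
scene 0.036 [336. 220.] 46 [ 0.651  -0.1063  0.0394] ((652.7033081054688, -107.11292266845703), (42.7016487121582, 17.77088165283203), 21.51986312866211)
scene 0.036 [345. 269.] 1928 [0.5695 0.0151 0.0398] ((571.6752319335938, 7.929603576660156), (100.63128662109375, 128.5356903076172), 2.0769386291503906)
scene 0.036 [291. 317.] 60 [0.6061 0.1686 0.0395] ((608.3673706054688, 166.06495666503906), (48.54167938232422, 18.315998077392578), 36.631797790527344)
scene 0.036 [288. 411.] 40 [0.5206 0.3266 0.0394] ((523.1973266601562, 326.3061828613281), (38.46865463256836, 5.991494655609131), 5.747302532196045)
scene 0.07 [336. 205.] 57 [ 0.6541 -0.1124  0.0766] ((653.9473876953125, -112.92767333984375), (26.294870376586914, 10.643159866333008), 26.52818489074707)
scene 0.07 [355. 251.] 81 [ 0.5577 -0.0048  0.0774] ((558.1876831054688, -6.321315765380859), (17.439380645751953, 17.297529220581055), 74.61264038085938)
scene 0.07 [290. 305.] 124 [0.6065 0.1688 0.0766] ((608.7141723632812, 165.79415893554688), (51.105712890625, 21.395315170288086), 34.16197967529297)
scene 0.07 [297. 398.] 212 [
[... 783 characters left out ...]
.2031860351562, -138.0585174560547), (17.55157470703125, 43.77828598022461), 58.8790168762207)
side 0.07 [223. 181.] 184 [0.5186 0.2591 0.0765] ((520.745361328125, 264.5651550292969), (35.93871307373047, 74.08985900878906), 77.47798156738281)
side 0.07 [282. 195.] 144 [0.6088 0.1305 0.0765] ((609.6785888671875, 134.40548706054688), (22.922048568725586, 50.59098815917969), 64.67603302001953)
side 0.07 [285. 231.] 82 [ 0.5572 -0.0161  0.0762] ((557.1810913085938, -14.003644943237305), (15.079733848571777, 20.0604248046875), 60.98710632324219)
side 0.07 [366. 250.] 118 [ 0.6537 -0.135   0.0765] ((655.4026489257812, -133.4812774658203), (14.38715934753418, 28.818702697753906), 64.17577362060547)
```

View crops.

View pics/c1.png

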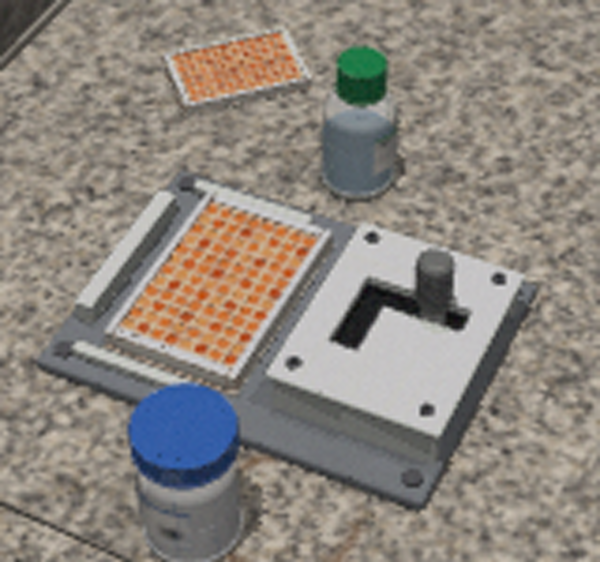

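View pics/c2.png

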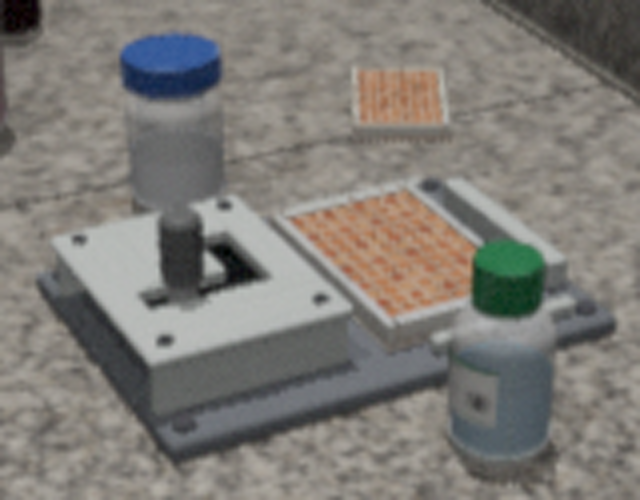

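```bash
python3 - <<'E'
from h import *
s=lambda x,y:(240+x/3.75-.4,180+y/3.75-.4); t=lambda x,y:(240+x/4-.4,175+y/4-.4)
def f(n,p,z): return (onz(n,*p,z)*1000).round(1)
print('knobtop',f('scene',s(436,258),.08),f('side',t(181,213),.08))
for l,p in dict(pm=(358,226),mm=(533,283),mp=(437,437),pp=(268,378)).items(): print(l,f('scene',s(*p),.04))
for l,p in dict(mp=(55,240),pm=(350,302),mm=(150,362)).items(): print('side',l,f('side',t(*p),.04))
for p in [(375,280),(360,283),(345,348),(330,338),(362,346),(382,308),(465,325)]: print('slot',f('scene',s(*p),.04))
o=bot.get_obs(); print(rot(o['tool_rot']).round(4)); 
print(bot.camera_model('wrist'))
E
```

```text
knobtop [558.9  -9.1  80. ] [559.1 -12.3  80. ]
pm [623.5 -47.8  40. ]
mm [518.5 -51.8  40. ]
mp [520.5  69.4  40. ]
pp [615.3  74.3  40. ]
side mp [521.4  58.3  40. ]
side pm [623.  -52.7  40. ]
side mm [524.2 -61.5  40. ]
slot [596.4 -14.4  40. ]
slot [602.8  -8.7  40. ]
slot [588.8  37.3  40. ]
slot [599.1  34.7  40. ]
slot [581.4  32.   40. ]
slot [583.9   2.6  40. ]
slot [539.   -6.6  40. ]
[[-6.000e-04  3.097e-01 -9.508e-01]
 [ 1.500e-03 -9.508e-01 -3.097e-01]
 [-1.000e+00 -1.700e-03  1.000e-04]]
{'mtx': array([[363.83055747,   0.        , 315.48053476],
       [  0.        , 363.83055747, 235.50738514],
       [  0.        ,   0.        ,   1.        ]]), 'T_tool_cam': array([[ 6.34795317e-04,  2.62535544e-01, -9.64922113e-01,
        -1.42787566e-01],
       [ 9.99999519e-01,  5.54765509e-04,  8.08812096e-04,
         1.23269444e-03],
       [ 7.47647431e-04, -9.64922163e-01, -2.62535066e-01,
        -6.67566451e-02],
       [ 0.00000000e+00,  0.00000000e+00,  0.00000000e+00,
         1.00000000e+00]])}
```

>>> {"fn": "step_arm", "kwargs": {"plan": [[0,-0.4,-0.4,0,0,0],[0,-0.8,-0.8,0,0,0],[0,-0.8,-0.8,0,0,0],[0,-0.8,-0.8,0,0,0],[0,-0.8,-0.8,0,0,0],[0,-0.8,-0.8,0,0,0],[0,-0.8,-0.8,0,0,0],[0,-0.8,-0.8,0,0,0]], "fingers": 1, "force": 30}}

```text
t: 1.1
eef_pos: [0.3632, -0.3378, 0.2311]
tool_rot: [-0.111, -0.698, -0.111, 0.698]
contact_force: [-0.0, -0.3, 0.9]
gripper_width: -0.001
```

>>> {"fn": "step_arm", "kwargs": {"plan": [[0,-0.8,-0.8,0,0,0],[0,-0.8,-0.8,0,0,0],[0,-0.8,-0.8,0,0,0],[0,-0.8,-0.8,0,0,0],[0,-0.8,-0.8,0,0,0],[0,-0.8,-0.8,0.014,0,0],[0,-0.4,-0.4,0.0145,0,0],[0,0,0,0.0145,0,0]]}}

```text
t: 2.1
eef_pos: [0.4987, -0.0757, 0.231]
tool_rot: [-0.016, -0.707, -0.016, 0.707]
contact_force: [-1.3, -0.6, -0.0]
gripper_width: 0.001
```

```bash
python3 - <<'E'
from h import *
o=bot.get_obs(); print(o['t'],o['eef_pos'],rot(o['tool_rot']).round(3),o['contact_force'],o['gripper_width'])
p,d=bot.read_camera('wrist'); save('w1',p); np.savez('pics/w1.npz',p=p,d=d,e=o['eef_pos'],r=rot(o['tool_rot']))
E
```

```text
2.1 [ 0.498669   -0.07570171  0.23100649] [[-0.     0.046 -0.999]
 [ 0.001 -0.999 -0.046]
 [-1.    -0.001  0.   ]] [-1.29525021 -0.5531209  -0.04849219] 0.0005395481540440178
```

View pics/w1.png

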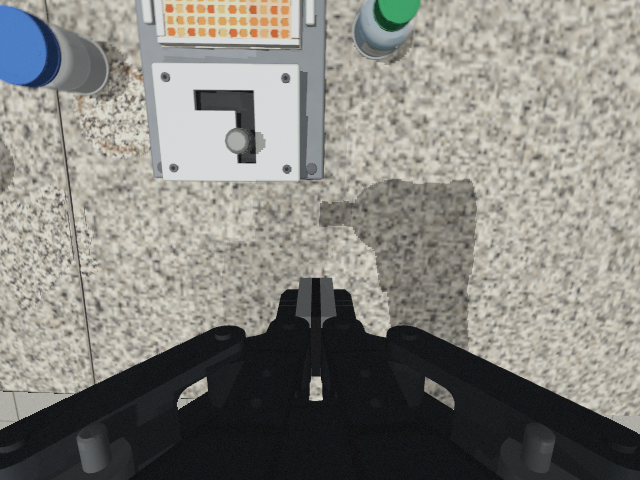

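The wrist picture shows the knob top at (237,140) and the slot legs: the first goes up to a corner near (246,100), the second goes left to about (200,100). I measure these from here.

```bash
cat >> h.py <<'E'
def wonz(e,r,u,v,z):
    m=bot.camera_model('wrist'); K=m['mtx'];T=m['T_tool_cam']
    d=np.array([(u-K[0,2])/K[0,0],-(v-K[1,2])/K[1,1],-1.])
    o=r@T[:3,3]+e; d=r@T[:3,:3]@d
    return (o+d*(z-o[2])/d[2])*1000
E
python3 - <<'E'
from h import *
w=np.load('pics/w1.npz');e,r,p=w['e'],w['r'],w['p']
save('w1c',cv2.resize(p[50:190,135:335],None,fx=4,fy=4,interpolation=cv2.INTER_CUBIC))
hsv=cv2.cvtColor(p,cv2.COLOR_RGB2GRAY)
m=(hsv>195).astype(np.uint8)[55:190,140:310]
c=max(cv2.findContours(m,cv2.RETR_EXTERNAL,cv2.CHAIN_APPROX_NONE)[0],key=cv2.contourArea)
c=c[:,0]+[140,55]; R_=cv2.minAreaRect(c.astype(np.float32)); print(R_)
B=cv2.boxPoints(R_); Q=np.array([wonz(e,r,*b,.04) for b in B]); print(Q.round(1), np.linalg.norm(np.diff(Q[[0,1,2,3,0]],axis=0),axis=1))
print('c',Q.mean(0))
print('knob',wonz(e,r,237,139.5,.08))
for q in [(194,90),(254,90),(194,109),(254,162),(237,109)]: print(q,wonz(e,r,*q,.04).round(1))
print('finger', (r@[0,0,0]+e))
E
```

```text
((224.5, 121.5), (117.0, 145.0), 90.0)
[[619.2  66.9  40. ]
 [624.6 -55.1  40. ]
 [526.6 -58.2  40. ]
 [520.6  74.1  40. ]] [122.18140078  98.05396612 132.46519178  98.78105551]
c [572.74643967   6.93186936  40.        ]
knob [560.64099982 -12.27341876  80.        ]
(194, 90) [599.4  32.5  40. ]
(254, 90) [601.7 -18.9  40. ]
(194, 109) [583.9  33.1  40. ]
(254, 162) [541. -19.  40.]
(237, 109) [585.6  -4.2  40. ]
finger [ 0.498669   -0.07570171  0.23100649]
```

View pics/w1c.png

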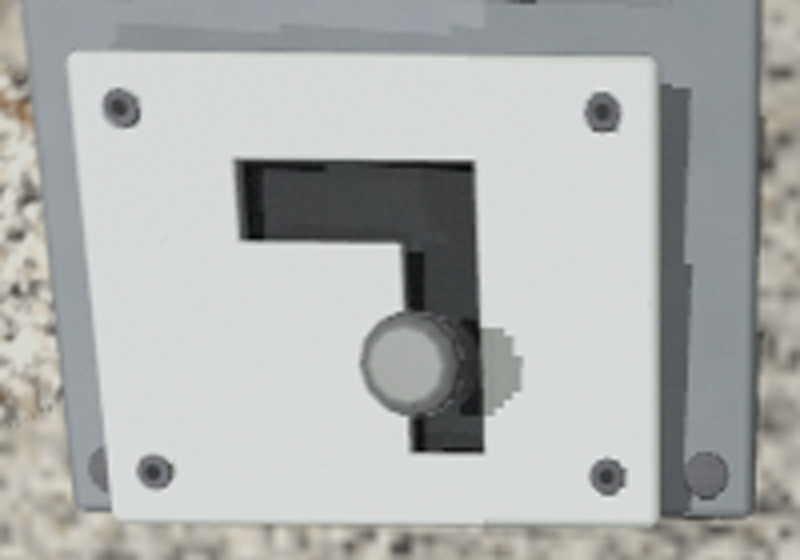

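>>> {"fn": "step_arm", "kwargs": {"plan": [[0,-0.5,-0.3,0,0,0],[0,-0.52,-0.3,0,0,0],[0.5,-0.5,-0.28,0,0,0],[0.9,0,0,0,0,0],[0.9,0,0,0,0,0],[0.4,0,0,0,0,0],[0,0,0,0,0,0]]}}

```text
t: 3.02
eef_pos: [0.5298, -0.0161, 0.1226]
tool_rot: [-0.016, -0.706, -0.016, 0.708]
contact_force: [0.5, 0.2, 0.2]
gripper_width: 0.001
```

```bash
python3 - <<'E'
from h import *
o=bot.get_obs(); print(o['t'],o['eef_pos'],rot(o['tool_rot']).round(3),o['contact_force'],o['gripper_width'])
p,d=bot.read_camera('wrist'); save('w2',p); np.savez('pics/w2.npz',p=p,d=d,e=o['eef_pos'],r=rot(o['tool_rot']))
print(wonz(o['eef_pos'],rot(o['tool_rot']),0,0,.08))
E
```

```text
3.025 [ 0.52982118 -0.01608666  0.12261765] [[-0.002  0.045 -0.999]
 [-0.    -0.999 -0.045]
 [-1.    -0.     0.002]] [0.4934949  0.23136278 0.18868994] 0.0008314810609782457
[649.53692538 129.9334163   80.        ]
```

View pics/w2.png

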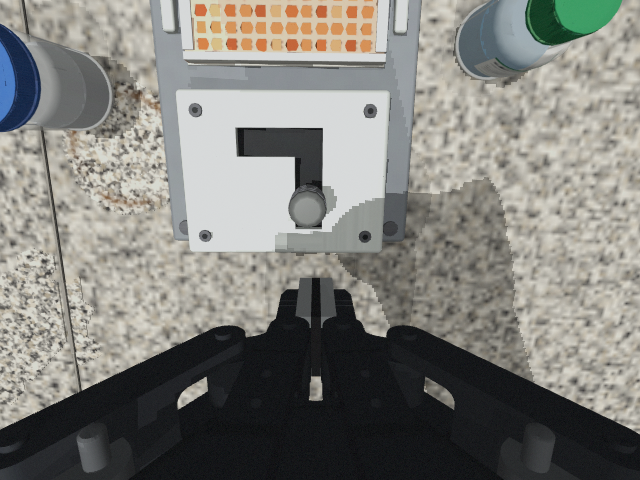

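```bash
python3 - <<'E'
from h import *
w=np.load('pics/w2.npz');e,r,p=w['e'],w['r'],w['p']
print('knob',wonz(e,r,307,207,.08))
for q in [(237,128),(323,128),(237,157),(322,227),(296,157)]: print(q,wonz(e,r,*q,.04).round(1))
for q in [(298,278),(334,278),(282,290),(350,290)]:
    for z in (.1226,.145,.16): print(q,z,wonz(e,r,*q,z).round(1))
E
```

```text
knob [561.429525   -11.20997433  80.        ]
(237, 128) [599.5  32.8  40. ]
(323, 128) [601.7 -18.3  40. ]
(237, 157) [582.6  33.   40. ]
(322, 227) [541.2 -20.6  40. ]
(296, 157) [584.2  -2.8  40. ]
(298, 278) 0.1226 [539.2  -9.2 122.6]
(298, 278) 0.145 [548.3 -10.  145. ]
(298, 278) 0.16 [554.4 -10.5 160. ]
(334, 278) 0.1226 [539.9 -24.4 122.6]
(334, 278) 0.145 [548.9 -22.8 145. ]
(334, 278) 0.16 [554.9 -21.7 160. ]
(282, 290) 0.1226 [533.5  -2.6 122.6]
(282, 290) 0.145 [543.5  -4.4 145. ]
(282, 290) 0.16 [550.2  -5.7 160. ]
(350, 290) 0.1226 [534.8 -31.4 122.6]
(350, 290) 0.145 [544.6 -28.7 145. ]
(350, 290) 0.16 [551.1 -26.9 160. ]
```

>>> {"fn": "step_arm", "kwargs": {"plan": [[0.3,-0.09,0,0,0,0],[0.6,0,0,0,0,0],[0.5,0,0,0,0,0],[0.25,0,0,0,0,0],[0,0,0,0,0,0]]}}

```text
t: 3.7
eef_pos: [0.5302, -0.0121, 0.0571]
tool_rot: [-0.016, -0.707, -0.016, 0.707]
contact_force: [-0.4, -0.4, -0.3]
gripper_width: 0.003
```

>>> {"fn": "step_arm", "kwargs": {"plan": [[0,0,-0.15,0,0,0],[0,0,-0.1,0,0,0],[0,0,-0.1,0,0,0],[0,0,-0.1,0,0,0]]}}

```text
t: 4.2
eef_pos: [0.5485, -0.0115, 0.0575]
tool_rot: [-0.016, -0.707, -0.016, 0.707]
contact_force: [-2.6, 1.1, 0.7]
gripper_width: 0.002
```

>>> {"fn": "step_arm", "kwargs": {"plan": [[0,0,-0.1,0,0,0],[0,0,-0.1,0,0,0],[0,0,-0.1,0,0,0]]}}

```text
t: 4.58
eef_pos: [0.5605, -0.0109, 0.0573]
tool_rot: [-0.016, -0.707, -0.016, 0.707]
contact_force: [-1.9, -0.2, 0.9]
gripper_width: 0.003
```

>>> {"fn": "step_arm", "kwargs": {"plan": [[0,0,-0.08,0,0,0],[0,0,-0.06,0,0,0],[0,0,-0.06,0,0,0]]}}

```text
t: 4.95
eef_pos: [0.5683, -0.0106, 0.0573]
tool_rot: [-0.016, -0.707, -0.016, 0.707]
contact_force: [-2.6, -0.3, 1.9]
gripper_width: 0.002
```

```bash
python3 - <<'E'
from h import *
o=bot.get_obs(); print(o['t'],o['eef_pos'],o['contact_force'],o['torque'])
p,d=bot.read_camera('wrist'); save('w3',p); np.savez('pics/w3.npz',p=p,d=d,e=o['eef_pos'],r=rot(o['tool_rot']))
E
```

```text
4.95 [ 0.56829362 -0.0105637   0.05725865] [-2.57544782 -0.27626367  1.92323089] [-0.04986727  0.52419484 -0.0015935 ]
```

View pics/w3.png

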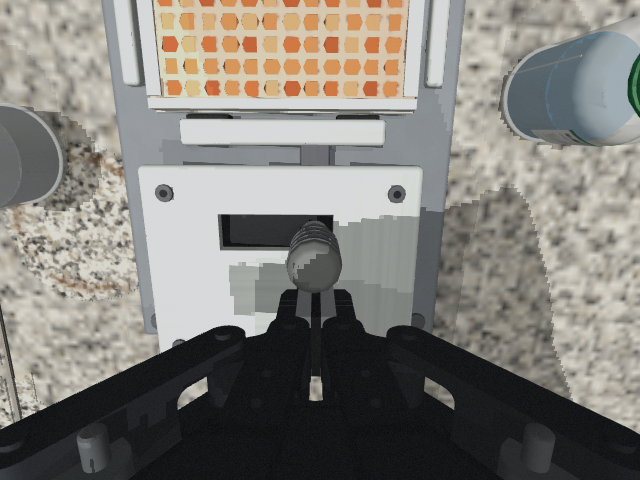

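The jaw bar has come out, at row ~130, and is close to the plate edge at ~108. The knob is still in the first leg, so I keep pushing in small steps.

>>> {"fn": "step_arm", "kwargs": {"plan": [[0,0,-0.05,0,0,0],[0,0,-0.05,0,0,0],[0,0,0,0,0,0]]}}

```text
t: 5.38
eef_pos: [0.5717, -0.0104, 0.0571]
tool_rot: [-0.016, -0.706, -0.016, 0.707]
contact_force: [-4.8, -1.2, 3.1]
gripper_width: 0.003
```

>>> {"fn": "step_arm", "kwargs": {"plan": [[0,0,-0.05,0,0,0],[0,0,-0.05,0,0,0],[0,0,0,0,0,0]]}}

```text
t: 5.75
eef_pos: [0.572, -0.0104, 0.0566]
tool_rot: [-0.016, -0.704, -0.015, 0.71]
contact_force: [-15.3, -0.2, 10.3]
gripper_width: 0.0
```

```bash
python3 - <<'E'
from h import *
o=bot.get_obs(); print(o['t'],o['eef_pos'],o['contact_force'],o['torque'])
p,d=bot.read_camera('wrist'); save('w4',p); np.savez('pics/w4.npz',p=p,d=d,e=o['eef_pos'],r=rot(o['tool_rot']))
p,d=bot.read_camera('side'); save('s4',cv2.resize(p[150:310,230:430],None,fx=4,fy=3.75,interpolation=cv2.INTER_CUBIC))
E
```

```text
5.75 [ 0.57196986 -0.01042426  0.05655735] [-15.34673204  -0.23591289  10.34368612] [-0.06050829  2.93764432  0.02514489]
```

View pics/w4.png

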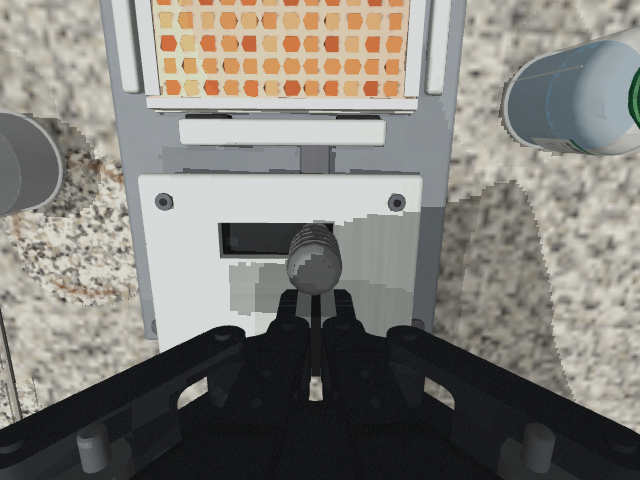

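View pics/s4.png

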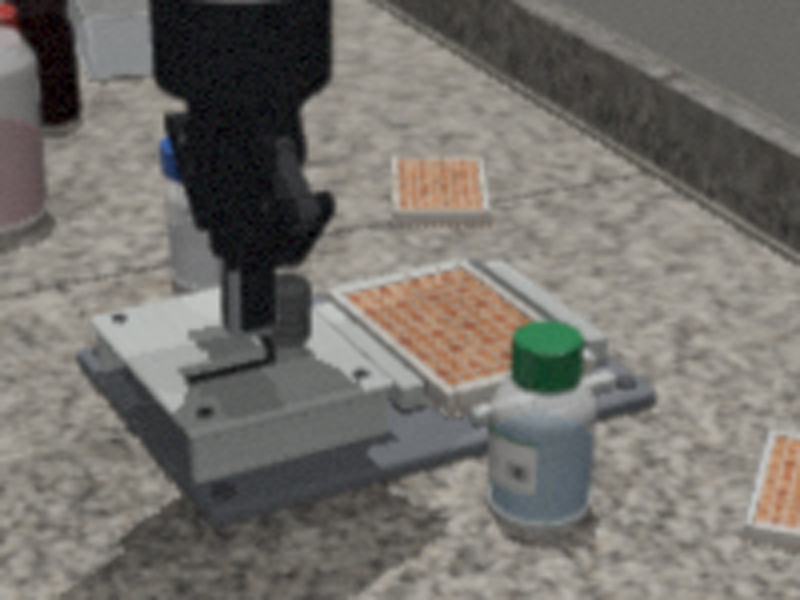

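The force of 15 N and the TCP at 0.572 match the expected corner, and the jaw is against the plate. Now I go round to the knob's -y side.

>>> {"fn": "step_arm", "kwargs": {"plan": [[0,0,0.2,0,0,0],[0,0,0.3,0,0,0],[0,0.4,0,0,0,0],[0,0.5,0,0,0,0],[0,0,0,0,0,0]]}}

```text
t: 6.48
eef_pos: [0.5583, -0.0506, 0.0573]
tool_rot: [0.015, 0.707, 0.014, -0.707]
contact_force: [-0.0, 0.5, 0.3]
gripper_width: -0.004
```

```bash
python3 - <<'E'
from h import *
o=bot.get_obs(); r=rot(o['tool_rot']);print(o['t'],o['eef_pos'],o['contact_force'],r.round(3))
p,d=bot.read_camera('wrist'); save('w5',p); np.savez('pics/w5.npz',p=p,d=d,e=o['eef_pos'],r=r)
E
```

```text
6.475 [ 0.55829737 -0.05061356  0.05727007] [-0.02472262  0.51313088  0.31284638] [[ 0.     0.04  -0.999]
 [-0.001 -0.999 -0.04 ]
 [-1.     0.001 -0.   ]]
```

View pics/w5.png

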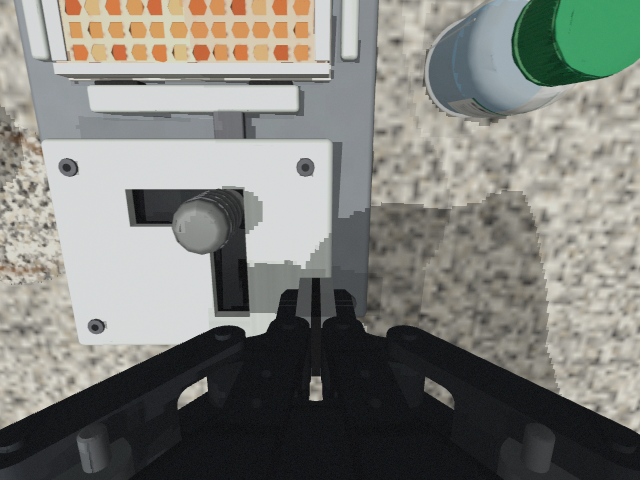

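```bash
python3 - <<'E'
from h import *
w=np.load('pics/w5.npz');e,r,p=w['e'],w['r'],w['p']
print('knob',wonz(e,r,201,225,.08))
for q in [(126,189),(245,187),(130,226),(217,317),(249,316),(210,226)]: print(q,wonz(e,r,*q,.04).round(1))
for q in [(503,115)]: print('bottle base front',wonz(e,r,*q,0).round(1))
for q in [(575,40)]: print('bottle cap',wonz(e,r,*q,0.092).round(1))
E
```

```text
knob [594.86678461 -11.2225314   80.        ]
(126, 189) [599.8  33.6  40. ]
(245, 187) [602.7 -18.8  40. ]
(130, 226) [583.   33.4  40. ]
(217, 317) [539.   -4.5  40. ]
(249, 316) [540.1 -20.   40. ]
(210, 226) [584.4  -2.8  40. ]
bottle base front [ 640.  -146.6    0. ]
bottle cap [ 653.1 -117.6   92. ]
```

>>> {"fn": "step_arm", "kwargs": {"plan": [[0,0,-0.4,0,0,0],[0,0,-0.53,0,0,0],[0,-0.15,0,0,0,0],[0,-0.1,0,0,0,0],[0,0,0,0,0,0]]}}

```text
t: 7.15
eef_pos: [0.5937, -0.0346, 0.0572]
tool_rot: [-0.016, -0.707, -0.016, 0.707]
contact_force: [0.1, 0.1, 0.3]
gripper_width: 0.002
```

>>> {"fn": "step_arm", "kwargs": {"plan": [[0,-0.1,0,0,0,0],[0,-0.1,0,0,0,0],[0,-0.1,0,0,0,0]]}}

```text
t: 7.52
eef_pos: [0.5937, -0.0237, 0.0572]
tool_rot: [-0.016, -0.707, -0.015, 0.707]
contact_force: [-1.2, -1.6, 1.0]
gripper_width: 0.001
```

>>> {"fn": "step_arm", "kwargs": {"plan": [[0,-0.1,0,0,0,0],[0,-0.1,0,0,0,0],[0,-0.1,0,0,0,0]]}}

```text
t: 7.9
eef_pos: [0.5934, -0.0112, 0.0572]
tool_rot: [-0.016, -0.707, -0.016, 0.707]
contact_force: [-1.6, -1.8, 0.1]
gripper_width: -0.003
```

>>> {"fn": "step_arm", "kwargs": {"plan": [[0,-0.1,0,0,0,0],[0,-0.1,0,0,0,0]]}}

```text
t: 8.15
eef_pos: [0.5931, -0.0031, 0.0573]
tool_rot: [-0.016, -0.707, -0.016, 0.707]
contact_force: [-1.9, -1.3, -0.7]
gripper_width: 0.001
```

```bash
python3 - <<'E'
from h import *
o=bot.get_obs(); r=rot(o['tool_rot']);print(o['t'],o['eef_pos'],o['contact_force'])
p,d=bot.read_camera('wrist'); save('w6',p); np.savez('pics/w6.npz',p=p,d=d,e=o['eef_pos'],r=r)
E
```

```text
8.15 [ 0.59308507 -0.00312865  0.05726118] [-1.94586797 -1.29955709 -0.72079803]
```

View pics/w6.png

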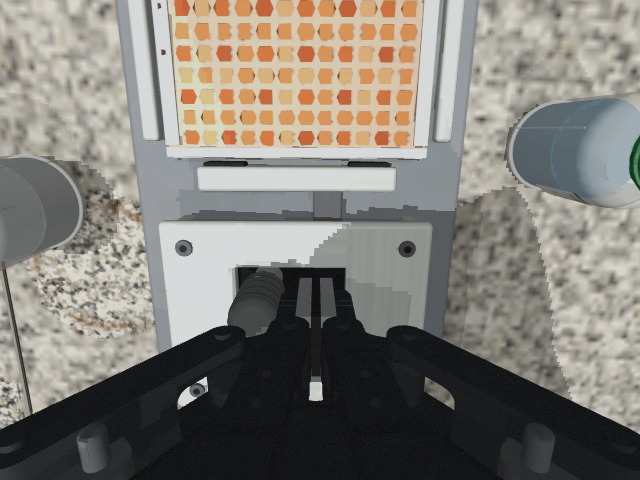

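The knob is being driven to the left along the second leg, and its base is close to the slot's left end near (240,275). I continue to the hard stop.

>>> {"fn": "step_arm", "kwargs": {"plan": [[0,-0.08,0,0,0,0],[0,-0.06,0,0,0,0],[0,-0.05,0,0,0,0]]}}

```text
t: 8.57
eef_pos: [0.5929, 0.003, 0.0573]
tool_rot: [-0.016, -0.707, -0.015, 0.707]
contact_force: [-0.9, -6.4, 0.5]
gripper_width: 0.002
```

>>> {"fn": "step_arm", "kwargs": {"plan": [[0,-0.05,0,0,0,0],[0,-0.05,0,0,0,0],[0,0,0,0,0,0]]}}

```text
t: 8.95
eef_pos: [0.5928, 0.0033, 0.0573]
tool_rot: [-0.016, -0.707, -0.013, 0.707]
contact_force: [0.0, -11.9, 0.5]
gripper_width: 0.001
```

>>> {"fn": "step_arm", "kwargs": {"plan": [[0,-0.05,0,0,0,0],[0,0,0,0,0,0]]}}

```text
t: 9.2
eef_pos: [0.5928, 0.0035, 0.0574]
tool_rot: [-0.016, -0.707, -0.012, 0.707]
contact_force: [-0.8, -15.0, 1.6]
gripper_width: -0.003
```

>>> {"fn": "step_arm", "kwargs": {"plan": [[0,0.15,0,0,0,0],[0,0.3,0,0,0,0],[0,0.3,0,0,0,0],[-0.6,0,0,0,0,0],[-0.9,0,0,0,0,0],[-0.9,0,0.4,0,0,0],[-0.5,0,0.6,0,0,0],[0,0,0.4,0,0,0]]}}

```text
t: 10.2
eef_pos: [0.5383, -0.0224, 0.1748]
tool_rot: [0.016, 0.708, 0.016, -0.706]
contact_force: [0.6, 0.3, 0.0]
gripper_width: -0.002
```

```bash
python3 - <<'E'
from h import *
o=bot.get_obs(); r=rot(o['tool_rot']);print(o['t'],o['eef_pos'],o['contact_force'])
p,d=bot.read_camera('wrist'); save('w7',p); np.savez('pics/w7.npz',p=p,d=d,e=o['eef_pos'],r=r)
p,d=bot.read_camera('scene'); save('s7',cv2.resize(p[180:330,240:400],None,fx=3.75,fy=3.75,interpolation=cv2.INTER_CUBIC))
E
```

```text
10.2 [ 0.53827979 -0.02241417  0.17475159] [0.62442169 0.27956673 0.04637347]
```

View pics/w7.png

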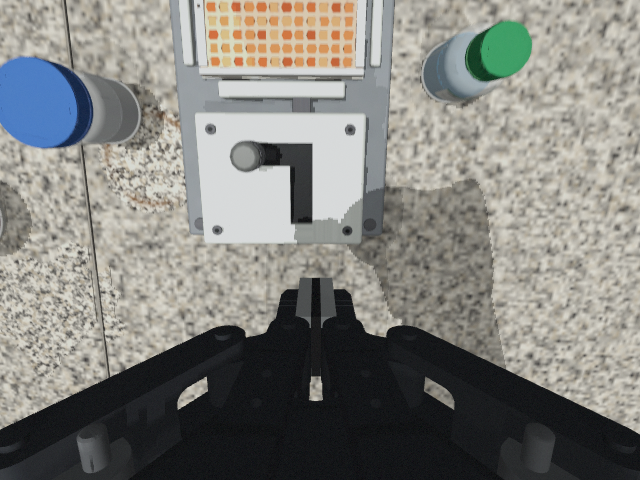

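View pics/s7.png

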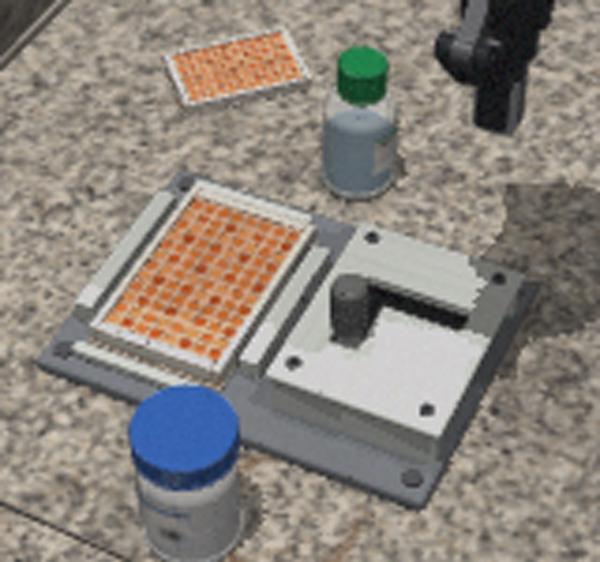

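```bash
python3 - <<'E'
from h import *
w=np.load('pics/w7.npz');e,r,p=w['e'],w['r'],w['p']
print('knob',wonz(e,r,244.5,156.5,.08))
for q in [(312,144),(312,223),(291,223),(291,165)]: print(q,wonz(e,r,*q,.04).round(1))
c=p[70:240,180:380];save('w7c',cv2.resize(c,None,fx=4,fy=3.5,interpolation=cv2.INTER_CUBIC))
E
```

```text
knob [591.30630925  24.44678115  80.        ]
(312, 144) [600.3 -18.   40. ]
(312, 223) [540.3 -20.5  40. ]
(291, 223) [539.6  -4.   40. ]
(291, 165) [584.3  -2.9  40. ]
```

View pics/w7c.png

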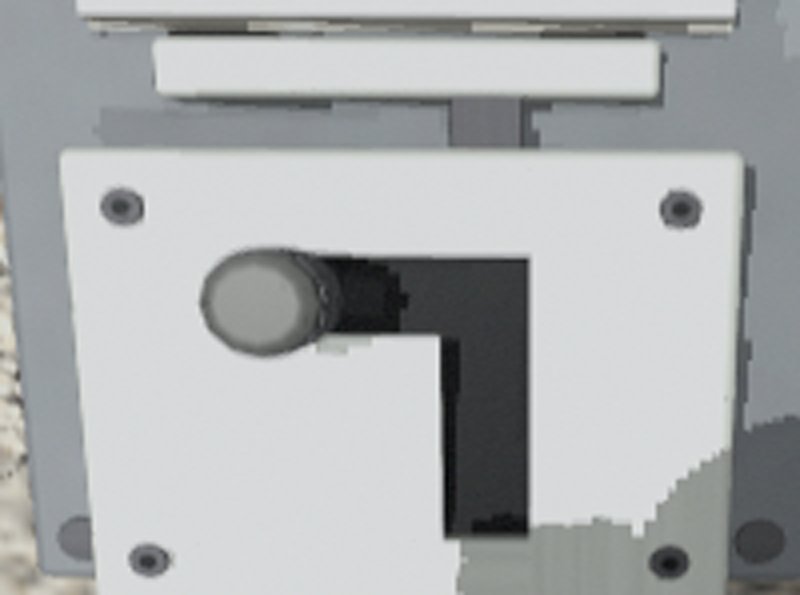

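The knob stands at (591,24) mm, 35.6 mm from where it stood at the corner, so it is at the end of the second leg. The jaw bar lies against the plate, and the robot is clear.

```bash
python3 -c "
from station import bot
print(bot.hand_in())"
```

```text
the job is handed in; nothing more can be done
None
```

The clamp is closed and the job is handed in. The knob is at the end of the second leg, and the plate looks to be against the far stop, though I judged that by eye only.

- **First leg:** with the fingers shut, I pushed the knob to its hard stop at the corner. It took about 2–5 N on the way and 15 N at the stop.
- **Second leg:** I then went round and pushed it sideways, about 2 N on the way and 15 N at the hard stop. The arm then backed off and rose clear.
- **Last checks:** the knob measured 35.6 mm sideways from its corner position, where 35 mm was expected. The jaw bar lies against the plate, and the jar and bottle look unmoved in the pictures. Contact force after backing off was about zero.
- **Time:** about 10.3 s of the 45 s on the robot's clock.
- **Disagreement:** my first rough cover measurements from the two fixed cameras differed by about 5 mm in y. I used the wrist-camera values instead, and both hard stops came within about a millimetre or two of where those put them.

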